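# Back off a knurled filter-housing lock ring by two turns

## Robot

A 7-joint arm with a two-finger parallel gripper is mounted at the origin on a cart in front of the work surface, level with it; the furniture and walls round the work are solid. World frame = base frame: x ahead of the robot, y to its left, z up, the work surface at z = 0. Lengths are in m, angles in degrees, forces in N, time in s.
With the tool pointing down it reaches from about 0.425 to 0.875 m from the base axis. Payload 4.7 kg.
Tool frame: the origin (TCP) lies at the very end of the fingers, on their centre line; the grasp point (between the pads) lies 19 mm behind it; z points along the fingers, y is the line along which they close (so a half turn about z gives the same grasp; the last joint's range is limited). The gripper opens to 85 mm and grips with 20 to 120 N. Pads are 22 mm wide; open, the fingers measure 114 mm over their backs; the gripper's body (76 mm by 85 mm) begins 54 mm behind the grasp point. The pads swing forward as they close: fully open they stand 13 mm farther back than shut.
Start: joints at [-72.932, 18.392, -4.016, 83.108, 1.295, 78.541, -3.26], TCP at [0.182, 0.624, 0.231] pointing down, gripper open.
Joint ranges: [-163.93, 163.93], [-17.29, 119.83], [-79.2, 71.16], [3.27, 140.29], [-89.18, 269.18], [5.43, 117.66], [-154.24, 154.24]. Speed limits (degrees/s): [147.25, 147.25, 180, 180, 180, 180, 180].

## Interface

Orientations are given as a 3x3 rotation matrix whose columns are the frame's x, y, z axes.
In Python, from cell import ctrl gives the robot as it stands. The module is installed in compiled form; this text tells all that it offers.
- The arm moves only by the tool servo_tool, never from a script. Its argument "moves" is a list of rows, each an object with "offset": the shift along the tool's x, y, z as a fraction of full scale, a list of three; "delta_rot": the turn, a rotation vector about the tool's x, y, z as a fraction of full scale, a list of three; "jaw": the gripper's target within -1 to 1 (fully open at 1, half-way at 0, shut at -1). A call has 1 to 8 rows; each row shifts and turns the commanded pose from where the row before left it, along the tool's axes as they then stand; what a row does not reach is not made up. Full scale, the value 1, is 2.5 cm for a shift and 0.15 rad for a turn. A row lasts 1/10 s, in which the tool goes at most 50 mm and 8.59 degrees, less where a joint would pass 70% of its speed; a pose out of reach is approached as far as the arm can. A call with a number of a shift or a turn outside -1 to 1 is refused whole. A call with a gripper value outside its range is refused whole. The fingers move at their own pace and stop on an object; "squeeze" is the grip in N (left out, the last holds). Time passes only in rows, so rows that do not move let the fingers close. It gives the time, the measured TCP pose, the force, the opening and the grip force at its end, in the units of the state.
- ctrl.state(): the state, without advancing time (a new reading comes with each control period).
- ctrl.grab_frame(name): name is "side" or "top"; returns (picture, depth): 420x560x3 uint8, red, green, blue; 420x560 float32, m along the optical axis (not along the pixel's ray), 0 where there is no reading.
- ctrl.camera_params(name): a dict with "vfov" (degrees; the focal length in pixels is half the picture's height over the tangent of half this angle, whatever the lens; pixels are square), "cx", "cy" (the principal point, pixels), "R" (3x3) and "t" (3): a world point X has camera coordinates R X + t. Camera axes: x right, y down, z forward; pixel columns grow to the right and rows downward; lengths in m; the calibration is good to about 2 mm. A picture is of the moment at which its call begins. camera_params takes no time and is no camera call.
- ctrl.finish_job(): hands the job in; it is judged then, once.
Trained networks look in the newest picture that a camera, given by its name, has taken for a name from the list of things; names that differ only in an ending like _2 or _b are one class to them, and where a whole thing is asked for, a point or a joint stands for the part that bears it (a point fixed in the world has none). Each returns a list of dicts, best first, with "p" (0 to 1); they miss things now and then, are a little off and sometimes report something else, mostly with a low value. They report only what shows in the picture. A call takes as long as a camera call.
- ctrl.spot_in(camera, query): "centre" ([column, row] as shares, 0 to 1, of the picture: columns of its width, rows of its height, amid what is visible of it).
- ctrl.spot_point(camera, query): "centre" ([column, row] as shares, 0 to 1, of the picture: columns of its width, rows of its height: a listed point, or the origin of a listed thing).
The state is a dict: "t": time; "joints": joint angles; "qd": joint speeds; "joint_torque": joint torques, N m; "ee_pos": TCP position; "ee_rot": TCP orientation; "force": force on the tool from outside, world axes, zero at the start; "torque": the same for the moment, N m; "gripper_width": opening from 0.0 (shut) to 1.0 (fully open); "gripper_force": force on a finger pad.
Only numpy, scipy, OpenCV 4.12 (cv2) and the standard library are available. Lean on these libraries where they do the work, as an engineer would, in place of code of your own. Each camera call takes 0.05 s, during which the arm holds its last target. There are 200 camera calls.

## Task

Loosen the filter housing that has the flat sight glass in the middle: first push its small relief button all the way down with a fingertip and let it come up, then, with a fingertip resting on the knurled lock ring and carrying the rim round, turn the ring anticlockwise (seen from above) until its black line has come round to the index post twice (it now stands a little past the post), and stop there with the line at the post. Do not grip or lift anything, and leave the housing with the pipe stub and the loose things lying about as they are.

Things in the scene. Friction and masses are not known exactly. Their poses are not given: they have to be found in the camera images.
- glazed: The filter housing to loosen, fixed: round aluminium base 128 mm across, steel lock ring round a flat glass. Origin: centre of the underside, on the ring's axis; z up; -x points along its tongue (34 mm wide, to 103 mm from the axis), which carries index post and relief button. Pipe ports along +y and -y reach 76 mm from the axis, tops 34 mm high.
- glazed_top (a point): Point on the ring's axis at the height of its flat top, 58 mm above the worktop. The top is an annulus of 30 to 50 mm radius, the ring 18 mm high, knurled, too wide to grip; the glass inside lies 3.5 mm lower. A fingertip pressed on the top with about 5 to 15 N that travels in a circle of about 42 mm radius round the axis carries the ring round by friction (it may slip a little).
- glazed_ring (a joint): Turn of the lock ring, rad: 0 fully tight, its black line at the index post; grows anticlockwise from above (loosening). Starts 0.35 to 1.1, so the line meets the post first at 6.28, second at 12.57. Stops at 0 and 22. Resists with about 0.06 N m, stays where left, turns without rising.
- glazed_mark (a point): The black radial line across the lock ring's flat top; this point lies on the line at 46 mm radius, on the top surface. It turns with the ring.
- glazed_relief (a joint): Travel of the relief button, m: 0 up, 0.006 all the way down; springs back, fully down takes 5 N.
- glazed_relief_top (a point): Centre of the top of the relief button, a steel push button 20 mm across on the tongue in front of the ring, 86 mm from the ring's axis; pressed straight down. The ring's top is higher than it and its edge 36 mm away.
- piped: The other filter housing, the same in every size but with an upright pipe stub in the middle (18 to 26 mm across, top 84 mm above the worktop) instead of the flat glass. Fixed; to be left alone. Origin: centre of the underside; its -x axis points along its tongue.
- piped_mark (a point): The black line on the other housing's lock ring, 46 mm from its axis; must stay where it is.
- piped_relief (a joint): Travel of the other housing's relief button, m: 0 up, 0.006 down; to be left alone.
- vial_dark: Loose dark glass vial, 22 mm across, 52 mm high, standing; origin at its underside. To be left alone.
- fitting: Loose small tan plastic fitting, 11 mm across, 22 mm high; to be left alone.
- spanner: Loose spanner, 128 x 25 x 8 mm, lying; to be left alone.
- column: Loose steel tube column, 132 x 17 x 15 mm, lying; to be left alone.
- tape: Loose roll of tape, 53 mm across, 19 mm high; to be left alone.
- syringe: Loose syringe, 142 x 27 x 19 mm, lying; to be left alone.
- glazed_index (a point): Centre of the top of the slim aluminium index post, 8 mm wide, 44 mm above the worktop, between the ring and the relief button, 53 to 63 mm from the ring's axis on the housing's -x; a short black line runs over its top. Fixed to the housing.

How it is judged (in metres and radians):
On the way, in this order (a step that is already met when the one before it is completed fails the run):
1. the relief button of the glazed housing is pushed down (at least 4.5 of 6 mm) before the ring has been turned (value of joint glazed_relief above 0.0045 m and value of joint glazed_ring below 1.5 rad), for 0.1 s.
2. the button is up again and the ring has been carried to its first meeting with the post (value of joint glazed_relief below 0.002 m and value of joint glazed_ring between 5.93 and 8.5 rad), for 0.1 s.
At the end, for the whole second after the job is handed in: The glazed housing's ring rests at 12.57 rad (two turns from tight, line at the index post) within 0.35 rad (20 degrees), its relief button is up, and the other housing's ring has not been turned (its mark within 12 mm of its start) (value of joint glazed_ring between 12.216 and 12.916 rad and velocity of joint glazed_ring between -0.05 and 0.05 rad/s and value of joint glazed_relief below 0.002 m and distance of piped_mark from where it was at the start of the episode below 0.012 m); the robot touches nothing.
It fails at once if the ring is run well past the second meeting (more than 50 degrees) (value of joint glazed_ring above 13.44 rad).
It fails at once if the other housing's ring is turned or its button pressed (distance of piped_mark from where it was at the start of the episode above 0.012 m or value of joint piped_relief above 0.003 m).
It fails at once if a loose thing is lifted, carried or pushed more than 25 mm (distance of any of vial_dark, fitting, spanner, column, tape, syringe from where it was at the start of the episode above 0.025 m).
It fails at once if the vial is knocked over (angle between vial_dark's own z axis and vertical above 0.7 rad).
It also fails if it takes over 69 s, if anything falls off the work surface, if the arm or the gripper's body presses on something with over 40 N, if the wrist force passes 120 N, or if a joint passes its speed limit or range.

## Working session

There is one attempt and no reset: what is moved stays moved. The work goes in short steps, Python scripts to look and compute and a tool call to move; the robot and the scene stay as the last step left them, time stands still between calls to the robot, and variables do not carry over. Pictures are saved under pics/ and viewed, at most 10 in all, crops included, and the job is handed in when it is done.

Besides the shell and the picture viewer there is one more tool, called after ">>>" as name(argument=value, ...) on one line, values as JSON. servo_tool: Moves the arm, as the interface text tells. Its arguments: {"type":"object","properties":{"moves":{"type":"array","items":{"type":"object","properties":{"offset":{"type":"array","items":{"type":"number","minimum":-1,"maximum":1}},"delta_rot":{"type":"array","items":{"type":"number","minimum":-1,"maximum":1}},"jaw":{"type":"number"}}}},"squeeze":{"type":"number"}},"required":["moves"]}

```bash
mkdir -p pics; cat > h.py <<'E'
import numpy as np, cv2
from cell import ctrl
def ray(cam,u,v):
    p=ctrl.camera_params(cam); f=210/np.tan(np.radians(p["vfov"])/2)
    R=np.array(p["R"]);t=np.array(p["t"])
    return -R.T@t, R.T@np.array([(u-p["cx"])/f,(v-p["cy"])/f,1])
def atz(cam,u,v,z):
    o,d=ray(cam,u,v); return o+d*(z-o[2])/d[2]
def proj(cam,X):
    p=ctrl.camera_params(cam); f=210/np.tan(np.radians(p["vfov"])/2)
    c=np.array(p["R"])@X+np.array(p["t"]); return c[:2]/c[2]*f+[p["cx"],p["cy"]]
E
python3 - <<'E'
from h import *
ims={}
for c in("top","side"):
    im,d=ctrl.grab_frame(c); ims[c]=im; cv2.imwrite(f"pics/{c}0.png",im[:,:,::-1])
    np.save(f"{c}d.npy",d)
    for q,z in(("glazed_top",.058),("glazed_mark",.058),("glazed_relief_top",None),("glazed_index",.044),("glazed",0),("piped",0),("vial_dark",0)):
        for r in ctrl.spot_point(c,q)[:2]:
            u,v=r["centre"][0]*560,r["centre"][1]*420
            print(c,q,round(r["p"],2),round(u),round(v),atz(c,u,v,z if z is not None else .04).round(3))
s=ctrl.state();print(s["t"],s["ee_pos"],np.round(s["ee_rot"],3),s["force"],s["gripper_width"])
E
```

```text
top glazed_top 0.85 216 220 [0.523 0.21  0.058]
top glazed_mark 0.73 217 233 [0.483 0.202 0.058]
top glazed_mark 0.64 215 218 [0.529 0.212 0.058]
top glazed 0.76 220 230 [0.528 0.205 0.   ]
top glazed 0.55 252 201 [0.63  0.125 0.   ]
top piped 0.73 295 237 [ 0.517 -0.004  0.   ]
top piped 0.18 220 231 [0.523 0.205 0.   ]
top vial_dark 0.58 248 203 [0.624 0.135 0.   ]
side glazed_top 0.82 226 264 [0.525 0.214 0.058]
side glazed_top 0.73 229 250 [0.553 0.183 0.058]
side glazed_mark 0.71 247 271 [0.48  0.2   0.058]
side glazed_mark 0.5 232 308 [0.43  0.277 0.058]
side glazed_relief_top 0.65 232 304 [0.451 0.262 0.04 ]
side glazed_relief_top 0.42 304 236 [0.491 0.027 0.04 ]
side glazed_index 0.72 231 288 [0.479 0.241 0.044]
side glazed 0.56 230 288 [0.519 0.217 0.   ]
side piped 0.88 311 242 [ 0.499 -0.007  0.   ]
side vial_dark 0.71 227 248 [0.623 0.14  0.   ]
0.8 [0.18204663 0.62401274 0.23139713] [[-0.96  0.28  0.  ]
 [ 0.28  0.96  0.  ]
 [-0.    0.   -1.  ]] [ 0.28203819 -0.17603477  0.80573063] 1.0001203631185895
```

View pics/top0.png

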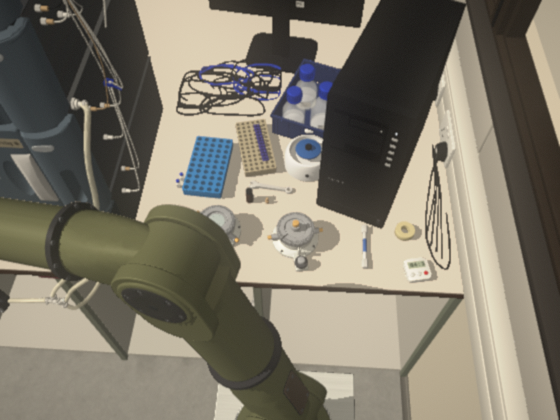

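View pics/side0.png

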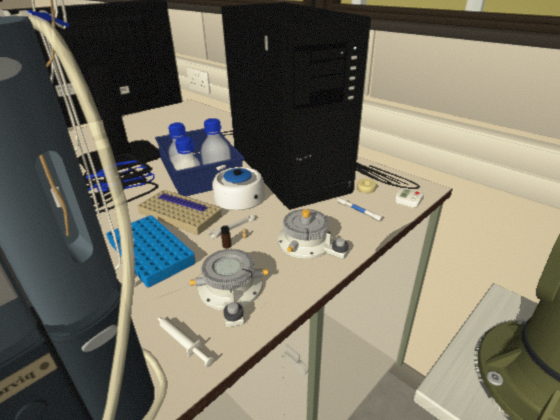

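The top view is partly blocked by the arm (glazed housing at about (217,222)). In the side view the glazed ring is at (228,266), its button at (233,310) and the index post near (231,288). I'll refine these with depth.

```bash
python3 - <<'E'
from h import *
from scipy.optimize import least_squares
d=np.load("sided.npy"); p=ctrl.camera_params("side"); f=210/np.tan(np.radians(p["vfov"])/2)
v,u=np.mgrid[:420,:560]; C=np.stack([(u-p["cx"])/f*d,(v-p["cy"])/f*d,d],-1)
W=(C-np.array(p["t"]))@np.array(p["R"]); np.save("W.npy",W)
print("cam",-np.array(p["R"]).T@p["t"],f)
m=(np.hypot(W[...,0]-.525,W[...,1]-.212)<.075)&(d>0)&(W[...,2]>.0555)&(W[...,2]<.063)
P=W[m]; print(len(P),P.min(0),P.max(0),np.median(P[:,2]))
h=cv2.convexHull(P[:,:2].astype(np.float32))[:,0]
r=least_squares(lambda c:np.hypot(h[:,0]-c[0],h[:,1]-c[1])-.05,[.525,.212],loss="soft_l1",f_scale=.002).x;print("ring c",r)
for vv in range(294,326,2): print(vv,[(tuple(W[vv,uu].round(3).tolist())) for uu in (228,233,238)])
im=cv2.imread("pics/side0.png")[205:335,165:365]
cv2.imwrite("pics/crop1.png",cv2.resize(im,None,fx=4,fy=4,interpolation=cv2.INTER_CUBIC))
for q in("spanner","fitting","column","tape","syringe","vial_dark"):
  for r in ctrl.spot_in("side",q)[:1]:
    a,b=r["centre"][0]*560,r["centre"][1]*420; print(q,r["p"],a,b,atz("side",a,b,.01).round(3))
E
```

```text
cam [0.05037391 0.53622424 0.54296788] 383.07560842513385
941 [0.47119023 0.16151829 0.05550554] [0.57230369 0.26253278 0.05996593] 0.05737222943412809
ring c [0.5222054  0.21244124]
294 [(0.489, 0.242, 0.024), (0.471, 0.244, 0.038), (0.478, 0.227, 0.02)]
296 [(0.488, 0.243, 0.02), (0.47, 0.245, 0.034), (0.477, 0.229, 0.017)]
298 [(0.487, 0.245, 0.017), (0.471, 0.245, 0.028), (0.474, 0.231, 0.015)]
300 [(0.485, 0.246, 0.014), (0.471, 0.245, 0.023), (0.472, 0.234, 0.014)]
302 [(0.483, 0.249, 0.012), (0.456, 0.256, 0.037), (0.468, 0.237, 0.014)]
304 [(0.468, 0.259, 0.025), (0.453, 0.258, 0.036), (0.455, 0.247, 0.026)]
306 [(0.457, 0.267, 0.035), (0.449, 0.262, 0.037), (0.446, 0.254, 0.032)]
308 [(0.453, 0.27, 0.035), (0.445, 0.265, 0.037), (0.443, 0.256, 0.031)]
310 [(0.454, 0.27, 0.029), (0.445, 0.266, 0.033), (0.442, 0.257, 0.028)]
312 [(0.452, 0.272, 0.027), (0.444, 0.267, 0.029), (0.438, 0.261, 0.029)]
314 [(0.45, 0.274, 0.026), (0.442, 0.269, 0.027), (0.437, 0.262, 0.025)]
316 [(0.447, 0.277, 0.025), (0.44, 0.271, 0.026), (0.435, 0.264, 0.024)]
318 [(0.446, 0.277, 0.021), (0.438, 0.272, 0.023), (0.435, 0.264, 0.019)]
320 [(0.447, 0.277, 0.015), (0.438, 0.273, 0.018), (0.436, 0.264, 0.012)]
322 [(0.445, 0.279, 0.012), (0.44, 0.272, 0.011), (0.434, 0.266, 0.01)]
324 [(0.445, 0.28, 0.008), (0.441, 0.272, 0.005), (0.435, 0.266, 0.004)]
spanner 0.78 234.192 221.59199999999998 [0.682 0.068 0.01 ]
column 0.6 363.32800000000003 205.716 [ 0.492 -0.207  0.01 ]
tape 0.52 365.51199999999994 186.186 [ 0.546 -0.298  0.01 ]
syringe 0.56 185.696 339.108 [0.47  0.351 0.01 ]
vial_dark 0.45 225.792 235.914 [0.651 0.12  0.01 ]
```

View pics/crop1.png

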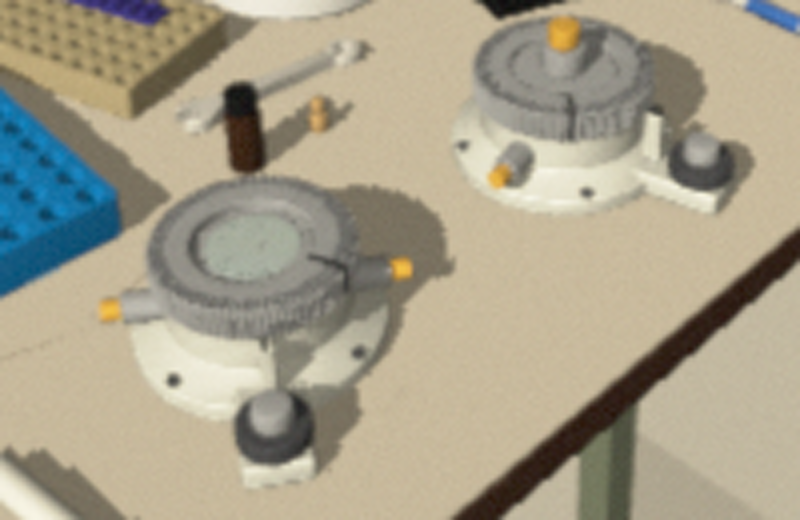

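The crop shows the black line at (330,267), side pixel (247,272), about 50° anticlockwise of the post at (275,350). The button is at (272,405) and the pipe-stub housing sits upper right. That gives ring centre ≈ (0.522, 0.2125), tongue azimuth ≈ 146° and button ≈ (0.451, 0.2605, 0.037). I'll move above the button with the jaws shut.

>>> servo_tool(moves=[{"offset":[-0.9,-0.68,0],"jaw":-1},{"offset":[-0.9,-0.68,0],"jaw":-1},{"offset":[-0.9,-0.68,0],"jaw":-1},{"offset":[-0.9,-0.68,0],"jaw":-1},{"offset":[-0.9,-0.68,0],"jaw":-1},{"offset":[-0.9,-0.68,0],"jaw":-1},{"offset":[-0.9,-0.68,0],"jaw":-1},{"offset":[-0.9,-0.68,0],"jaw":-1}], squeeze=20)

```text
invalid input
```

>>> servo_tool(moves=[{"offset":[-0.9,-0.68,0.5],"jaw":-1},{"offset":[-0.9,-0.68,0.5],"jaw":-1},{"offset":[-0.9,-0.68,0.5],"jaw":-1},{"offset":[-0.9,-0.68,0.5],"jaw":-1},{"offset":[-0.9,-0.68,0.5],"jaw":-1},{"offset":[-0.9,-0.68,0.5],"jaw":-1},{"offset":[-0.9,-0.68,0.5],"jaw":-1},{"offset":[-0.9,-0.68,0.5],"jaw":-1}])

```text
invalid input
```

>>> servo_tool(moves=[{"offset":[-0.9,-0.68,0],"delta_rot":[0,0,0],"jaw":-1},{"offset":[-0.9,-0.68,0],"delta_rot":[0,0,0],"jaw":-1},{"offset":[-0.9,-0.68,0],"delta_rot":[0,0,0],"jaw":-1},{"offset":[-0.9,-0.68,0],"delta_rot":[0,0,0],"jaw":-1},{"offset":[-0.9,-0.68,0],"delta_rot":[0,0,0],"jaw":-1},{"offset":[-0.9,-0.68,0],"delta_rot":[0,0,0],"jaw":-1},{"offset":[-0.9,-0.68,0],"delta_rot":[0,0,0],"jaw":-1},{"offset":[-0.9,-0.68,0],"delta_rot":[0,0,0],"jaw":-1}], squeeze=20)

```text
t: 1.9
ee_pos: [0.3174, 0.4421, 0.2315]
ee_rot: [[-0.96, 0.28, 0.0], [0.28, 0.96, 0.0], [-0.0, 0.001, -1.0]]
force: [0.4, -1.0, 0.3]
gripper_width: 0.001
gripper_force: 0.0
```

>>> servo_tool(moves=[{"offset":[-0.9,-0.68,0.5],"delta_rot":[0,0,0],"jaw":-1},{"offset":[-0.9,-0.68,0.5],"delta_rot":[0,0,0],"jaw":-1},{"offset":[-0.9,-0.68,0.5],"delta_rot":[0,0,0],"jaw":-1},{"offset":[-0.9,-0.68,0.5],"delta_rot":[0,0,0],"jaw":-1},{"offset":[-0.9,-0.68,0.6],"delta_rot":[0,0,0],"jaw":-1},{"offset":[-0.9,-0.68,0.6],"delta_rot":[0,0,0],"jaw":-1},{"offset":[-0.9,-0.68,0.7],"delta_rot":[0,0,0],"jaw":-1},{"offset":[-0.9,-0.68,0.7],"delta_rot":[0,0,0],"jaw":-1}])

```text
t: 2.7
ee_pos: [0.4522, 0.2613, 0.1161]
ee_rot: [[-0.96, 0.28, 0.001], [0.28, 0.96, 0.001], [-0.001, 0.001, -1.0]]
force: [0.4, -1.3, -0.2]
gripper_width: 0.001
gripper_force: 0.0
```

>>> servo_tool(moves=[{"offset":[0,0,0.8],"delta_rot":[0,0,0],"jaw":-1},{"offset":[0,0,0.8],"delta_rot":[0,0,0],"jaw":-1},{"offset":[0,0,0.4],"delta_rot":[0,0,0],"jaw":-1},{"offset":[0,0,0],"delta_rot":[0,0,0],"jaw":-1}])

```text
t: 3.1
ee_pos: [0.4505, 0.2616, 0.0651]
ee_rot: [[-0.96, 0.28, -0.002], [0.28, 0.96, -0.002], [0.002, -0.002, -1.0]]
force: [0.2, -0.8, 0.2]
gripper_width: 0.002
gripper_force: 0.0
```

```bash
python3 - <<'E'
from h import *
im,d=ctrl.grab_frame("side")
cv2.imwrite("pics/s2.png",cv2.resize(im[205:335,165:365,::-1],None,fx=4,fy=4,interpolation=cv2.INTER_CUBIC))
s=ctrl.state();print(s["t"],s["ee_pos"],s["force"])
print(proj("side",s["ee_pos"]))
E
```

```text
3.15 [0.45120504 0.26214641 0.06618974] [-0.30181062  1.13479463  0.70243987]
[230.64096174 293.28939128]
```

View pics/s2.png

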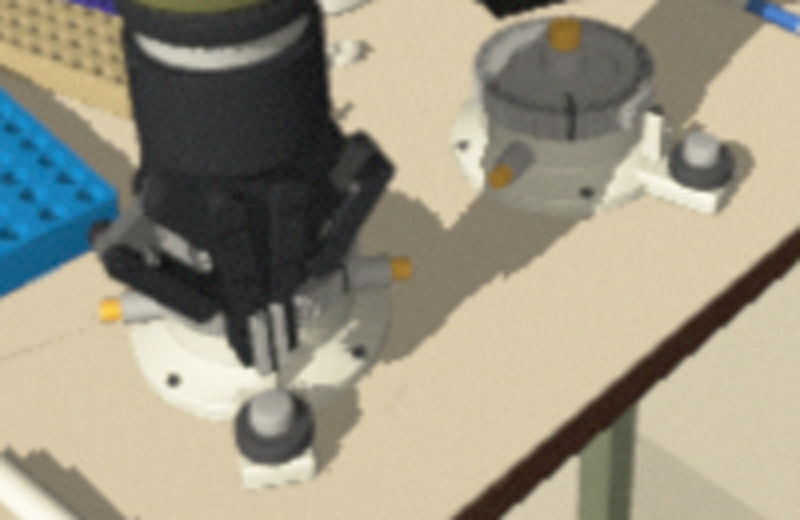

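The fingertip at (270,365) in the crop hangs straight above the button at (272,400). Pressing now.

>>> servo_tool(moves=[{"offset":[0,0,0.6],"delta_rot":[0,0,0],"jaw":-1},{"offset":[0,0,0.4],"delta_rot":[0,0,0],"jaw":-1},{"offset":[0,0,0.2],"delta_rot":[0,0,0],"jaw":-1},{"offset":[0,0,0.08],"delta_rot":[0,0,0],"jaw":-1},{"offset":[0,0,0],"delta_rot":[0,0,0],"jaw":-1}])

```text
t: 3.65
ee_pos: [0.4514, 0.2622, 0.0347]
ee_rot: [[-0.96, 0.28, -0.0], [0.28, 0.96, 0.0], [0.0, 0.0, -1.0]]
force: [-1.9, -0.8, 2.9]
gripper_width: -0.001
gripper_force: 1.1
```

>>> servo_tool(moves=[{"offset":[0,0,0.08],"delta_rot":[0,0,0],"jaw":-1},{"offset":[0,0,0.08],"delta_rot":[0,0,0],"jaw":-1},{"offset":[0,0,0],"delta_rot":[0,0,0],"jaw":-1}])

```text
t: 3.95
ee_pos: [0.4517, 0.2624, 0.0306]
ee_rot: [[-0.96, 0.28, 0.0], [0.28, 0.96, 0.001], [-0.0, 0.001, -1.0]]
force: [-1.8, -1.5, 4.5]
gripper_width: -0.0
gripper_force: 2.2
```

>>> servo_tool(moves=[{"offset":[0,0,0.08],"delta_rot":[0,0,0],"jaw":-1},{"offset":[0,0,0.08],"delta_rot":[0,0,0],"jaw":-1},{"offset":[0,0,0],"delta_rot":[0,0,0],"jaw":-1},{"offset":[0,0,0],"delta_rot":[0,0,0],"jaw":-1}])

```text
t: 4.35
ee_pos: [0.4519, 0.2625, 0.0297]
ee_rot: [[-0.96, 0.28, -0.0], [0.28, 0.96, 0.001], [0.001, 0.001, -1.0]]
force: [-9.6, -5.1, 27.2]
gripper_width: -0.004
gripper_force: 13.4
```

Button is bottomed. I'll lift and move over the ring at r = 42 mm.

>>> servo_tool(moves=[{"offset":[0,0,-0.7],"delta_rot":[0,0,0],"jaw":-1},{"offset":[0,0,-0.8],"delta_rot":[0,0,0],"jaw":-1},{"offset":[0,0,-0.7],"delta_rot":[0,0,0],"jaw":-1},{"offset":[-0.79,-0.57,0],"delta_rot":[0,0,0],"jaw":-1},{"offset":[-0.79,-0.57,0],"delta_rot":[0,0,0],"jaw":-1},{"offset":[0,0,0.4],"delta_rot":[0,0,0],"jaw":-1},{"offset":[0,0,0.3],"delta_rot":[0,0,0],"jaw":-1},{"offset":[0,0,0],"delta_rot":[0,0,0],"jaw":-1}])

```text
t: 5.15
ee_pos: [0.4797, 0.2238, 0.062]
ee_rot: [[-0.96, 0.279, -0.003], [0.279, 0.96, -0.001], [0.002, -0.002, -1.0]]
force: [-0.6, -0.2, -0.2]
gripper_width: 0.0
gripper_force: 0.0
```

>>> servo_tool(moves=[{"offset":[0.04,0,0.1],"delta_rot":[0,0,0],"jaw":-1},{"offset":[0.04,0,0.1],"delta_rot":[0,0,0],"jaw":-1},{"offset":[0,0,0],"delta_rot":[0,0,0],"jaw":-1},{"offset":[0,0,0],"delta_rot":[0,0,0],"jaw":-1}])

```text
t: 5.55
ee_pos: [0.4794, 0.2246, 0.0589]
ee_rot: [[-0.96, 0.279, 0.0], [0.279, 0.96, 0.0], [-0.0, 0.0, -1.0]]
force: [0.3, -0.5, 0.9]
gripper_width: 0.002
gripper_force: 0.0
```

>>> servo_tool(moves=[{"offset":[-0.1,0,0],"delta_rot":[0,0,0],"jaw":-1},{"offset":[0,0,0.06],"delta_rot":[0,0,0],"jaw":-1},{"offset":[0,0,0.02],"delta_rot":[0,0,0],"jaw":-1},{"offset":[0,0,0],"delta_rot":[0,0,0],"jaw":-1}])

```text
t: 5.95
ee_pos: [0.4828, 0.2238, 0.0581]
ee_rot: [[-0.96, 0.28, 0.001], [0.28, 0.96, 0.001], [-0.001, 0.001, -1.0]]
force: [0.0, -1.1, 6.4]
gripper_width: -0.005
gripper_force: 3.3
```

>>> servo_tool(moves=[{"offset":[-0.032,-0.328,0.015],"delta_rot":[0,0,0],"jaw":-1},{"offset":[-0.096,-0.315,0],"delta_rot":[0,0,0],"jaw":-1},{"offset":[-0.155,-0.29,0],"delta_rot":[0,0,0],"jaw":-1},{"offset":[-0.209,-0.255,0],"delta_rot":[0,0,0],"jaw":-1},{"offset":[-0.255,-0.209,0],"delta_rot":[0,0,0],"jaw":-1},{"offset":[-0.29,-0.155,0],"delta_rot":[0,0,0],"jaw":-1},{"offset":[-0.315,-0.096,0],"delta_rot":[0,0,0],"jaw":-1},{"offset":[-0.328,-0.032,0],"delta_rot":[0,0,0],"jaw":-1}])

```text
t: 6.75
ee_pos: [0.5114, 0.1722, 0.0581]
ee_rot: [[-0.96, 0.28, 0.001], [0.28, 0.96, 0.002], [-0.001, 0.002, -1.0]]
force: [-1.5, 0.9, 7.6]
gripper_width: 0.001
gripper_force: 4.0
```

```bash
cat > look.py <<'E'
from h import *
import sys
im,d=ctrl.grab_frame("side"); cv2.imwrite("pics/raw_%s.png"%sys.argv[1],im[:,:,::-1])
cv2.imwrite("pics/%s.png"%sys.argv[1],cv2.resize(im[240:320,190:280,::-1],None,fx=6,fy=6,interpolation=cv2.INTER_CUBIC))
c=np.array([.5222,.2125]); s=ctrl.state(); e=np.array(s["ee_pos"])[:2]-c
print(s["t"],"r",np.hypot(*e).round(4),"az",np.degrees(np.arctan2(e[1],e[0])).round(1)%360,"z",s["ee_pos"][2],"F",np.round(s["force"],1))
for cam in("side","top"):
  if cam=="top": ctrl.grab_frame(cam)
  for r in ctrl.spot_point(cam,"glazed_mark")[:3]:
    u,v=r["centre"][0]*560,r["centre"][1]*420; m=atz(cam,u,v,.058)[:2]-c
    print(cam,round(r["p"],2),round(u),round(v),"r",np.hypot(*m).round(3),"ring deg",round((np.degrees(np.arctan2(m[1],m[0]))-146)%360,1))
E
python3 look.py a1
```

```text
6.8 r 0.042 az 257.3 z 0.05808298669765889 F [-0.5  0.7  6. ]
side 0.75 247 255 r 0.044 ring deg 116.3
```

View pics/a1.png

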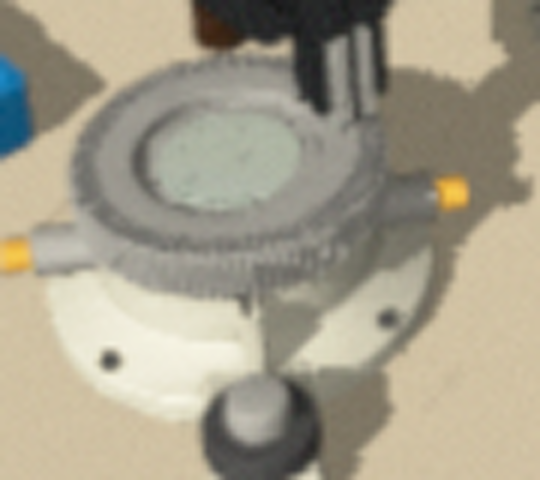

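The mark is hidden behind the finger at (345,80) in the crop, and the line has clearly moved off. Continuing.

>>> servo_tool(moves=[{"offset":[-0.328,0.032,0.015],"delta_rot":[0,0,0],"jaw":-1},{"offset":[-0.315,0.096,0],"delta_rot":[0,0,0],"jaw":-1},{"offset":[-0.29,0.155,0],"delta_rot":[0,0,0],"jaw":-1},{"offset":[-0.255,0.209,0],"delta_rot":[0,0,0],"jaw":-1},{"offset":[-0.209,0.255,0],"delta_rot":[0,0,0],"jaw":-1},{"offset":[-0.155,0.29,0],"delta_rot":[0,0,0],"jaw":-1},{"offset":[-0.096,0.315,0],"delta_rot":[0,0,0],"jaw":-1},{"offset":[-0.032,0.328,0],"delta_rot":[0,0,0],"jaw":-1}])

```text
t: 7.75
ee_pos: [0.5645, 0.1994, 0.0581]
ee_rot: [[-0.96, 0.281, 0.003], [0.281, 0.96, 0.0], [-0.003, 0.001, -1.0]]
force: [-1.8, -2.4, 9.9]
gripper_width: 0.001
gripper_force: 4.6
```

>>> servo_tool(moves=[{"offset":[0.032,0.328,0],"delta_rot":[0,0,0],"jaw":-1},{"offset":[0.096,0.315,0],"delta_rot":[0,0,0],"jaw":-1},{"offset":[0.155,0.29,0],"delta_rot":[0,0,0],"jaw":-1},{"offset":[0.209,0.255,0],"delta_rot":[0,0,0],"jaw":-1},{"offset":[0.255,0.209,0],"delta_rot":[0,0,0],"jaw":-1},{"offset":[0.29,0.155,0],"delta_rot":[0,0,0],"jaw":-1},{"offset":[0.315,0.096,0],"delta_rot":[0,0,0],"jaw":-1},{"offset":[0.328,0.032,0],"delta_rot":[0,0,0],"jaw":-1}])

```text
t: 8.55
ee_pos: [0.5365, 0.2523, 0.0581]
ee_rot: [[-0.96, 0.281, 0.005], [0.281, 0.96, 0.001], [-0.005, 0.003, -1.0]]
force: [1.2, -1.2, 6.1]
gripper_width: 0.002
gripper_force: 3.3
```

```bash
python3 look.py a2
```

```text
8.6 r 0.0423 az 72.4 z 0.05810426393091507 F [-0.7 -1.6  7.2]
side 0.7 204 273 r 0.047 ring deg 288.5
```

View pics/a2.png

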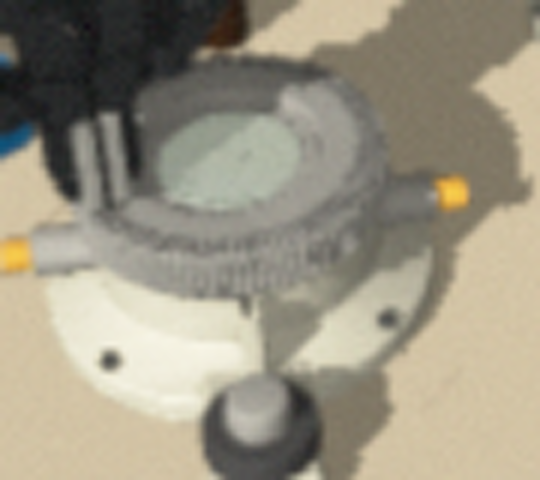

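>>> servo_tool(moves=[{"offset":[0.328,-0.032,0],"delta_rot":[0,0,0],"jaw":-1},{"offset":[0.315,-0.096,0],"delta_rot":[0,0,0],"jaw":-1},{"offset":[0.29,-0.155,0],"delta_rot":[0,0,0],"jaw":-1},{"offset":[0.255,-0.209,0],"delta_rot":[0,0,0],"jaw":-1},{"offset":[0.209,-0.255,0],"delta_rot":[0,0,0],"jaw":-1},{"offset":[0.155,-0.29,0],"delta_rot":[0,0,0],"jaw":-1},{"offset":[0.096,-0.315,0],"delta_rot":[0,0,0],"jaw":-1},{"offset":[0.032,-0.328,0],"delta_rot":[0,0,0],"jaw":-1}])

```text
t: 9.55
ee_pos: [0.4836, 0.2253, 0.0581]
ee_rot: [[-0.96, 0.279, 0.004], [0.279, 0.96, 0.004], [-0.003, 0.005, -1.0]]
force: [0.6, 2.1, 5.8]
gripper_width: 0.001
gripper_force: 3.1
```

```bash
python3 look.py a3
```

```text
9.6 r 0.0406 az 164.0 z 0.058027158882338115 F [-0.9  0.5  7.9]
side 0.89 227 281 r 0.045 ring deg 354.7
```

View pics/a3.png

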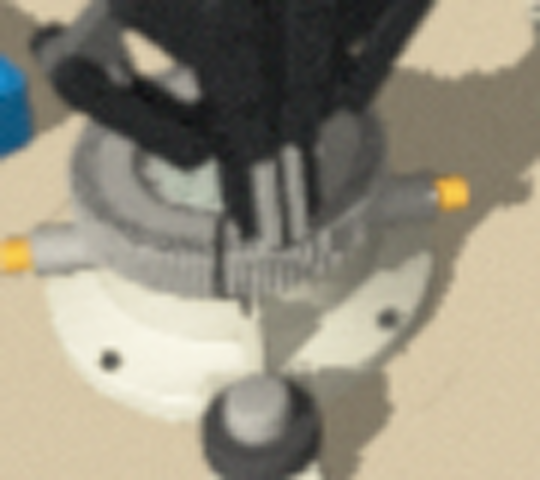

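The line shows at (221,245) in the crop, just behind the finger, with the ring at about 355° (6.19 rad), so there is about 15% slip. I'll do another full circle.

>>> servo_tool(moves=[{"offset":[-0.0,-0.328,0.015],"delta_rot":[0,0,0],"jaw":-1},{"offset":[-0.096,-0.315,0],"delta_rot":[0,0,0],"jaw":-1},{"offset":[-0.155,-0.29,0],"delta_rot":[0,0,0],"jaw":-1},{"offset":[-0.209,-0.255,0],"delta_rot":[0,0,0],"jaw":-1},{"offset":[-0.255,-0.209,0],"delta_rot":[0,0,0],"jaw":-1},{"offset":[-0.29,-0.155,0],"delta_rot":[0,0,0],"jaw":-1},{"offset":[-0.315,-0.096,0],"delta_rot":[0,0,0],"jaw":-1},{"offset":[-0.328,-0.032,0],"delta_rot":[0,0,0],"jaw":-1}])

```text
t: 10.55
ee_pos: [0.5112, 0.1728, 0.058]
ee_rot: [[-0.96, 0.28, 0.003], [0.28, 0.96, 0.003], [-0.002, 0.003, -1.0]]
force: [-2.0, 1.2, 11.2]
gripper_width: 0.002
gripper_force: 5.5
```

>>> servo_tool(moves=[{"offset":[-0.328,0.032,0],"delta_rot":[0,0,0],"jaw":-1},{"offset":[-0.315,0.096,0],"delta_rot":[0,0,0],"jaw":-1},{"offset":[-0.29,0.155,0],"delta_rot":[0,0,0],"jaw":-1},{"offset":[-0.255,0.209,0],"delta_rot":[0,0,0],"jaw":-1},{"offset":[-0.209,0.255,0],"delta_rot":[0,0,0],"jaw":-1},{"offset":[-0.155,0.29,0],"delta_rot":[0,0,0],"jaw":-1},{"offset":[-0.096,0.315,0],"delta_rot":[0,0,0],"jaw":-1},{"offset":[-0.032,0.328,0],"delta_rot":[0,0,0],"jaw":-1}])

```text
t: 11.35
ee_pos: [0.564, 0.1997, 0.0581]
ee_rot: [[-0.96, 0.281, 0.003], [0.281, 0.96, 0.0], [-0.003, 0.001, -1.0]]
force: [-1.0, -2.7, 10.0]
gripper_width: 0.005
gripper_force: 5.4
```

>>> servo_tool(moves=[{"offset":[0.032,0.328,0],"delta_rot":[0,0,0],"jaw":-1},{"offset":[0.096,0.315,0],"delta_rot":[0,0,0],"jaw":-1},{"offset":[0.155,0.29,0],"delta_rot":[0,0,0],"jaw":-1},{"offset":[0.209,0.255,0],"delta_rot":[0,0,0],"jaw":-1},{"offset":[0.255,0.209,0],"delta_rot":[0,0,0],"jaw":-1},{"offset":[0.29,0.155,0],"delta_rot":[0,0,0],"jaw":-1},{"offset":[0.315,0.096,0],"delta_rot":[0,0,0],"jaw":-1},{"offset":[0.328,0.032,0],"delta_rot":[0,0,0],"jaw":-1}])

```text
t: 12.15
ee_pos: [0.5361, 0.2525, 0.058]
ee_rot: [[-0.96, 0.281, 0.006], [0.281, 0.96, 0.001], [-0.005, 0.003, -1.0]]
force: [2.1, -2.6, 9.0]
gripper_width: 0.002
gripper_force: 4.0
```

```bash
python3 look.py a4
```

```text
12.2 r 0.0424 az 73.1 z 0.05806452175551134 F [-0.5 -1.6  8.7]
side 0.74 213 257 r 0.039 ring deg 222.6
top 0.42 286 240 r 0.2 ring deg 109.1
```

>>> servo_tool(moves=[{"offset":[0.328,-0.032,0],"delta_rot":[0,0,0],"jaw":-1},{"offset":[0.315,-0.096,0],"delta_rot":[0,0,0],"jaw":-1},{"offset":[0.29,-0.155,0],"delta_rot":[0,0,0],"jaw":-1},{"offset":[0.255,-0.209,0],"delta_rot":[0,0,0],"jaw":-1},{"offset":[0.209,-0.255,0],"delta_rot":[0,0,0],"jaw":-1},{"offset":[0.155,-0.29,0],"delta_rot":[0,0,0],"jaw":-1},{"offset":[0.096,-0.315,0],"delta_rot":[0,0,0],"jaw":-1},{"offset":[0.032,-0.328,0],"delta_rot":[0,0,0],"jaw":-1}])

```text
t: 13.15
ee_pos: [0.4832, 0.2258, 0.0581]
ee_rot: [[-0.96, 0.279, 0.005], [0.279, 0.96, 0.004], [-0.004, 0.006, -1.0]]
force: [1.2, 2.1, 6.9]
gripper_width: -0.002
gripper_force: 3.8
```

```bash
python3 look.py a5
```

```text
13.2 r 0.0412 az 163.6 z 0.05801066312267325 F [-0.9  1.2  9.2]
side 0.84 205 276 r 0.05 ring deg 297.4
```

View pics/a5.png

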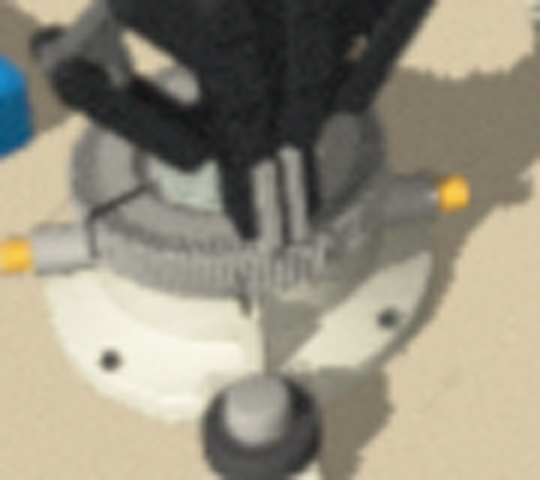

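The line runs from (93,222) to (150,185) in the crop, so the ring is about 62° short of the second meeting. That needs about 73° of finger travel.

>>> servo_tool(moves=[{"offset":[-0.02,-0.328,0],"delta_rot":[0,0,0],"jaw":-1},{"offset":[-0.096,-0.315,0],"delta_rot":[0,0,0],"jaw":-1},{"offset":[-0.155,-0.29,0],"delta_rot":[0,0,0],"jaw":-1},{"offset":[-0.209,-0.255,0],"delta_rot":[0,0,0],"jaw":-1},{"offset":[-0.255,-0.209,0],"delta_rot":[0,0,0],"jaw":-1},{"offset":[-0.29,-0.155,0],"delta_rot":[0,0,0],"jaw":-1},{"offset":[-0.15,-0.05,0],"delta_rot":[0,0,0],"jaw":-1},{"offset":[0,0,0],"delta_rot":[0,0,0],"jaw":-1}])

```text
t: 14.15
ee_pos: [0.5005, 0.1776, 0.058]
ee_rot: [[-0.96, 0.281, 0.004], [0.281, 0.96, 0.002], [-0.003, 0.003, -1.0]]
force: [0.1, -1.0, 10.2]
gripper_width: -0.0
gripper_force: 5.0
```

>>> servo_tool(moves=[{"offset":[0,0,-0.3],"delta_rot":[0,0,0],"jaw":-1},{"offset":[0,0,-0.8],"delta_rot":[0,0,0],"jaw":-1},{"offset":[0,0,-0.8],"delta_rot":[0,0,0],"jaw":-1},{"offset":[0,0,0],"delta_rot":[0,0,0],"jaw":-1}])

```text
t: 14.55
ee_pos: [0.5, 0.1778, 0.1059]
ee_rot: [[-0.96, 0.28, 0.005], [0.28, 0.96, 0.002], [-0.004, 0.004, -1.0]]
force: [1.0, 0.2, -0.5]
gripper_width: 0.0
gripper_force: 0.0
```

```bash
python3 look.py a6
```

```text
14.6 r 0.042 az 236.5 z 0.1043976326970183 F [-0.6  0.9 -0.6]
side 0.79 233 283 r 0.053 ring deg 5.2
top 0.75 201 238 r 0.065 ring deg 7.8
top 0.73 217 220 r 0.007 ring deg 123.3
top 0.64 203 230 r 0.043 ring deg 353.5
```

View pics/a6.png

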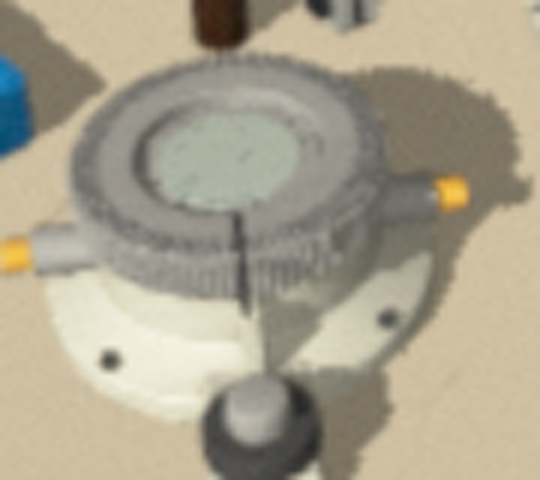

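The line at (237,212)–(243,300) in the crop now points straight at the post at (247,305), its second meeting. The finger is clear, so I'm handing in.

```bash
python3 -c "
from cell import ctrl
print(ctrl.finish_job())"
```

```text
the job is handed in; nothing more can be done
None
```

I pressed the relief button fully down and released it, then turned the ring anticlockwise to its second meeting with the index post. The last picture shows the line at the post and the finger clear, and I handed the job in at about 15 s; the hand-in did not report a verdict.

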